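# Refill the detergent feeder and hold its key switch on prime

### The job

Refill the dish-machine detergent feeder: set the white cartridge flat and fully home in the pocket of its shape and let go of it. Then take the steel service key from its stand, push it all the way into the brass-plated key switch on the feeder, jiggling it past the sticky pins, turn it a quarter turn clockwise as far as it goes and keep holding it there: the switch springs back if released, so finish while still gripping the turned key. Leave the crockery, bottles and utensils around it where they are.

Things in the scene. Friction and masses are not known exactly. Their poses are not given: they have to be found in the camera images.
- feeder: Low stainless box fixed to the table, the detergent feeder, 150 (x) x 280 (y) x 90 mm high, flat top (deck) at 90 mm. Origin: centre of its underside on the table. Its deck has a stepped pocket at its -y side and a brass plate with the key slot at its +y side. It stands in varying places and yaws.
- pocket (a point): Centre of the floor of the wide part of the pocket in the feeder's deck; feeder axes (feeder frame x -15, y -55, z 66 mm). Pocket 24 mm deep: wide part 64 (x) x 60 (y) mm centred here and, on its +x side, a nose 24 (x) x 34 (y) mm, so 2 mm clearance all round the cartridge. Nothing stands above the deck beside it.
- cartridge: Loose white plastic cartridge, upright, 55 mm tall, 0.3 kg: main part 60 (x) x 56 (y) mm, and a nose 24 (x) x 30 (y) mm on its +x end. Its lowest 5 mm are 3 mm smaller all round (lead-in). Origin: centre of the main part's underside; centre of mass at x 7 mm. Grip the 56 mm across y, on the upper 25 mm. Seated: origin at pocket, feeder's axes, 31 mm proud of the deck.
- keystand: Grey plastic block 70 x 70 x 45 mm fixed to the table, holding the key upright in a slot 24 x 9 mm in the middle of its top. Origin: centre of its underside. It and the cartridge may swap sides of the feeder.
- key: Loose upright steel key, 70 g. Origin: centre of the bit's underside. From there up: bit 20 (x) x 5 (y) x 8 mm (lowest 3 mm: 17 x 3 mm), thin shank to z 22, round collar of diameter 22 at z 22-26, flat bow 34 (x) x 10 (y) mm at z 26-56. Same either way round (half turn). In the stand the collar rests on its top: origin 23 mm above the table. Lift over 30 mm to free it. Grip the bow across y.
- lock (a point): Centre of the key slot, top of the brass plate (60 x 60 mm, flush with the deck, 90 mm high); feeder axes (feeder frame x 0, y 80 mm). Slot 21.5 (x) x 6.5 (y) mm, long along the feeder's x, through the 6 mm plate, which blocks turning until the bit is below it. Fully in, the collar rests on the plate and the key's origin is 22 mm below this point.
- pins (a point): Middle of the rotor under the plate, 10 mm below lock on the same axis. Its slot is like the plate's; here two sprung sticky pins stick 2.5 mm into the slot's two ends. Pushing the bit past them takes roughly 5 to 12 N down; jiggling the key slightly helps.
- switch (a joint): Angle of the rotor in the key switch, rad: 0 at rest (slot in line with the plate's), growing clockwise seen from above to a stop at 1.48. A spring (0.02 N m at 0, 0.075 N m at the stop) returns it to 0 when the key is let go. The key has about 0.1 rad of play in the rotor, so turn it about 0.1 rad more than the rotor shall turn.
- mug: White mug, diameter 72 mm, 85 mm tall, bystander; origin under its centre.
- bowl: Steel bowl, diameter 130 mm, 50 mm tall, bystander; origin under its centre.
- spoon: Spoon lying on the table, bystander; it lies along its x.
- brush: Wooden-handled brush lying on the table, bystander; it lies along its x.
- squeeze: Red plastic bottle, diameter 64 mm, 160 mm tall, bystander; origin under its centre.
- spice_jar: Glass jar, diameter 60 mm, 80 mm tall, bystander; origin under its centre.
Things that resemble listed ones, but are neither listed nor needed, are in the scene too. What is shaped like the cartridge but green is not meant.

How it is judged:
By the outcome, as a careful person would: the job done as asked, in the order asked, and still so for the second after the job is handed in, while the arm keeps its last pose, push and grip.
It also fails if it takes over 67 s, if anything falls off the work surface, if the arm or the gripper's body presses on something with over 40 N, if the wrist force passes 120 N, or if a joint passes its speed limit or range.

### The arm

A 6-joint arm with a two-finger parallel gripper is mounted at the origin on the work surface. World frame = base frame: x ahead of the robot, y to its left, z up, the work surface at z = 0. Lengths are in m, angles in rad, forces in N, time in s.
With the tool pointing down it reaches from about 0.25 to 0.725 m from the base axis. Payload 4 kg.
Tool frame: the origin (TCP) lies midway between the tips of the shut fingers; the grasp point (between the pads) lies 19 mm behind it; z points along the fingers, y is the line along which they close (so a half turn about z gives the same grasp; the last joint's range is limited). The gripper opens to 85 mm and grips with 20 to 120 N. Pads are 22 mm wide; open, the fingers measure 114 mm over their backs; the gripper's body (76 mm by 85 mm) begins 54 mm behind the grasp point. The pads swing forward as they close: fully open they stand 13 mm farther back than shut.
Start: joints at [1.291, 0.241, 0.005, 1.335, 0, 1.571], TCP at [0.138, 0.481, 0.231] pointing down, gripper open.
Joint ranges: [-2.72, 2.72], [-1.05, 1.87], [-1.09, 1.28], [-1.99, 2.15], [-1.42, 1.44], [-3.14, 3.14]. Speed limits (rad/s): [2.79, 2.79, 3.14, 3.14, 3.14, 3.14].

### API

Orientations are given as a unit quaternion [x, y, z, w].
In Python, from workcell import get_obs, camera, job_done, silhouettes gives the robot as it stands. The module is installed in compiled form; this text tells all that it offers.
- The arm moves only by the tool drive_tool, never from a script. Its argument "increments" is a list of rows, each a list of 3 entries, a list of its own where there are three numbers: the shift along the world's x, y, z in mm, then the turn, a rotation vector about the world's x, y, z in degrees, then the opening, from 0 (shut) to 1 (fully open). A call has 1 to 8 rows; each row shifts and turns the commanded pose from where the row before left it; what a row does not reach is not made up. A row lasts 1/12 s, in which the tool goes at most 41.7 mm and 7.16 degrees, less where a joint would pass 70% of its speed; a pose out of reach is approached as far as the arm can. A call is refused whole if a number of a shift passes 41.7 or a number of a turn 7.16, either way. A call with a gripper value outside its range is refused whole. The fingers move at their own pace and stop on an object; the grip force is fixed at half the most. Time passes only in rows, so rows that do not move let the fingers close. It gives the time, the measured TCP pose, the force, the opening and the grip force at its end, in the units of the state.
- get_obs(): the state, without advancing time (a new reading comes with each control period).
- camera(name): name is "scene" or "top" or "wrist"; returns a dict with "image" (480x640x3 uint8, red, green, blue), "K" (3x3 intrinsics, pixels), "view" (4x4, takes a point from world to camera coordinates). Camera axes: x right, y down, z forward; pixel columns grow to the right and rows downward; lengths in m; the calibration is good to about 2 mm. A picture is of the moment at which its call begins. There is no depth.
- job_done(): hands the job in; it is judged then, once.
Trained networks look in a picture, given as the dict that the camera call returned (one of the last four; its "shot" number tells which), for a name from the list of things; names that differ only in an ending like _2 or _b are one class to them, and where a whole thing is asked for, a point or a joint stands for the part that bears it (a point fixed in the world has none). Each returns a list of dicts, best first, with "conf" (0 to 1); they miss things now and then, are a little off and sometimes report something else, mostly with a low value. They report only what shows in the picture. A call takes as long as a camera call. They do not tell look-alikes from the thing itself.
- silhouettes(query, picture): "region" (480x640 bool, what is visible of it) and "bbox" ([left, top, right, bottom] in pixels, round what is visible of it).
The state is a dict: "clock": time; "joint_pos": joint angles; "joint_vel": joint speeds; "tau": joint torques, N m; "eef_pos": TCP position; "tool_rot": TCP orientation; "ft_force": force on the tool from outside, world axes, zero at the start; "ft_torque": the same for the moment, N m; "grip_width": finger opening in m; "grasp_force": force on a finger pad.
Only numpy, scipy, OpenCV 4.12 (cv2) and the standard library are available. Lean on these libraries where they do the work, as an engineer would, in place of code of your own. Each camera call takes 0.05 s, during which the arm holds its last target. There are 200 camera calls.

## Working session

There is one attempt and no reset: what is moved stays moved. The work goes in short steps, Python scripts to look and compute and a tool call to move; the robot and the scene stay as the last step left them, time stands still between calls to the robot, and variables do not carry over. Pictures are saved under pics/ and viewed, at most 10 in all, crops included, and the job is handed in when it is done.

Besides the shell and the picture viewer there is one more tool, called after "Request:" by a JSON object that holds its "method" and its "body". drive_tool: Moves the arm, as the interface text tells. Its arguments: {"type":"object","properties":{"increments":{"type":"array"}},"required":["increments"]}

```bash
mkdir -p pics; cat > h.py <<'E'
import numpy as np, cv2
from workcell import get_obs, camera, job_done, silhouettes
def save(p,name,crop=None,scale=1):
    im=p["image"][:,:,::-1]
    if crop: im=im[crop[1]:crop[3],crop[0]:crop[2]]
    cv2.imwrite("pics/"+name,cv2.resize(im,None,fx=scale,fy=scale,interpolation=cv2.INTER_CUBIC))
def ray(p,uv,z):
    "world points at height z for pixels"
    V=np.array(p["view"]);K=np.array(p["K"]);R,t=V[:3,:3],V[:3,3]
    uv=np.atleast_2d(uv).astype(float)
    d=np.c_[uv,np.ones(len(uv))]@np.linalg.inv(K).T@R
    c=-R.T@t
    return c+d*((z-c[2])/d[:,2])[:,None]
def proj(p,X):
    V=np.array(p["view"]);K=np.array(p["K"])
    q=(np.atleast_2d(X)@V[:3,:3].T+V[:3,3])@K.T
    return q[:,:2]/q[:,2:]
E
python3 - <<'E'
from h import *
a=camera("scene");b=camera("top")
for n,p in (("scene",a),("top",b)):
    save(p,n+"1.png")
    print(n,"cam",(-np.array(p["view"])[:3,:3].T@np.array(p["view"])[:3,3]).round(3))
    for q in "feeder cartridge keystand key mug bowl spoon brush squeeze spice_jar".split():
        print(q,[(round(float(s["conf"]),2),np.round(s["bbox"]).astype(int).tolist()) for s in silhouettes(q,p)][:4])
E
```

```text
scene cam [1.298 0.586 0.835]
feeder [(0.98, [294, 206, 444, 336])]
cartridge [(0.86, [292, 185, 322, 225]), (0.7, [181, 172, 225, 206]), (0.6, [238, 178, 276, 212]), (0.56, [271, 158, 304, 186])]
keystand [(0.76, [496, 324, 543, 380])]
key [(0.53, [518, 324, 532, 347]), (0.37, [290, 204, 443, 338])]
mug [(0.58, [258, 298, 300, 368])]
bowl [(0.57, [182, 207, 238, 247]), (0.39, [260, 298, 300, 364])]
spoon [(0.76, [399, 234, 430, 250]), (0.61, [518, 320, 530, 347])]
brush [(0.78, [428, 370, 509, 477])]
squeeze [(0.98, [339, 330, 385, 416])]
spice_jar [(0.63, [206, 251, 235, 295]), (0.6, [241, 177, 277, 215])]
top cam [ 0.448 -0.043  1.478]
feeder [(0.9, [242, 215, 365, 286])]
cartridge [(0.8, [429, 240, 465, 277]), (0.76, [386, 263, 421, 299]), (0.73, [470, 220, 509, 248]), (0.63, [437, 288, 471, 325])]
keystand [(0.86, [157, 251, 195, 288]), (0.31, [211, 144, 242, 176])]
key [(0.54, [298, 310, 377, 328]), (0.53, [166, 260, 176, 277])]
mug [(0.85, [283, 140, 317, 176])]
bowl [(0.7, [409, 170, 458, 222])]
spoon [(0.9, [301, 307, 377, 327])]
brush [(0.84, [137, 178, 212, 216])]
squeeze [(0.72, [216, 143, 242, 175])]
spice_jar [(0.6, [361, 150, 386, 180])]
```

View pics/scene1.png

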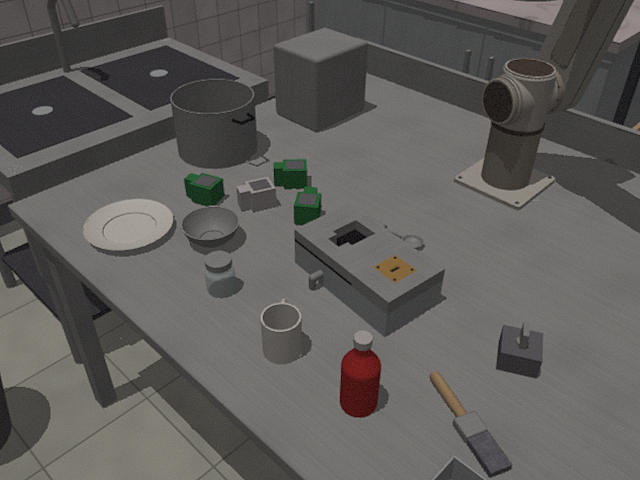

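View pics/top1.png

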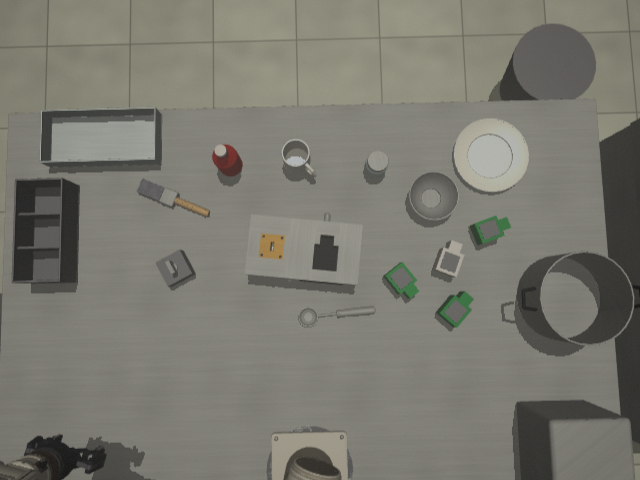

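The pictures show the white cartridge at top (449,260) and scene (257,194). There are three green look-alikes at top (401,280), (455,309) and (489,230). The feeder is at top (303,251), with the brass slot at (272,246) and the pocket at (325,251). The key is in its stand at (173,267). The white one matches the description, so I'll confirm it in an enlarged crop.

```bash
python3 - <<'E'
from h import *
p=camera("top")
save(p,"crop1.png",(235,195,495,335),3)
s=[s for s in silhouettes("cartridge",p)]
for x in s:
    m=x["region"].astype(np.uint8); c=p["image"][x["region"]].mean(0)
    ys,xs=np.nonzero(m); print("cart",x["conf"],(xs.mean(),ys.mean()),c.round(),ray(p,(xs.mean(),ys.mean()),.05).round(3),cv2.minAreaRect(np.c_[xs,ys].astype(np.float32)))
for q,z in(("feeder",.09),("keystand",.045)):
    x=silhouettes(q,p)[0]; ys,xs=np.nonzero(x["region"]); r=cv2.minAreaRect(np.c_[xs,ys].astype(np.float32)); print(q,r); print(ray(p,cv2.boxPoints(r),z).round(4))
print(ray(p,[(272,246),(325,251)],.09).round(4))
o=get_obs();print(o["eef_pos"],o["tool_rot"],o["grip_width"],o["ft_force"])
w=camera("wrist"); V=np.array(w["view"]); print("wristcam",(-V[:3,:3].T@V[:3,3]).round(4), V[:3,:3].round(3).tolist(), w["K"])
E
```

```text
cart 0.91 (np.float64(455.40177439797213), np.float64(308.90747782002535)) [ 76. 101.  77.] [[ 0.398 -0.377  0.05 ]] ((456.42755126953125, 307.6310119628906), (26.13129997253418, 35.05704879760742), 40.23635482788086)
cart 0.9 (np.float64(402.1190798376184), np.float64(280.7550744248985)) [ 82. 108.  83.] [[ 0.472 -0.245  0.05 ]] ((403.12200927734375, 281.9024658203125), (34.35822677612305, 24.675453186035156), 51.34019088745117)
cart 0.83 (np.float64(489.27513966480444), np.float64(229.47346368715083)) [ 78. 102.  78.] [[ 0.597 -0.474  0.05 ]] ((490.84930419921875, 228.93150329589844), (22.003734588623047, 37.45316696166992), 69.44395446777344)
feeder ((303.7869567871094, 246.66294860839844), (114.11542510986328, 70.97325134277344), 4.573921203613281)
[[ 0.4895  0.1499  0.09  ]
 [ 0.6657  0.1338  0.09  ]
 [ 0.6353 -0.15    0.09  ]
 [ 0.4599 -0.1302  0.09  ]]Traceback (most recent call last):
  File "<stdin>", line 9, in <module>
IndexError: list index out of range
```

View pics/crop1.png

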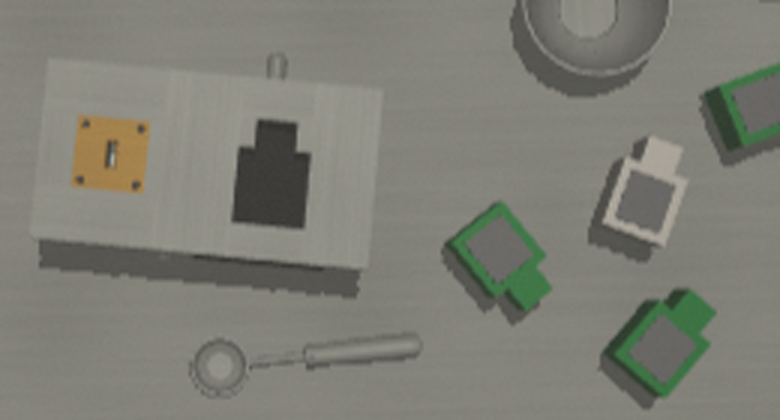

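The white cartridge is confirmed at top pixel (450,262), nose pointing up and to the right. The others are green. Next I'll get the wrist camera geometry and metric poses.

```bash
cat >> h.py <<'E'
def fit(p,uv,xy,z):
    "rigid fit of local points xy (at height z) to pixels -> x,y,yaw,rms"
    W=ray(p,uv,z)[:,:2]; L=np.array(xy,float)
    wc,lc=W.mean(0),L.mean(0); A=(W-wc);B=(L-lc)
    th=np.arctan2((B[:,0]*A[:,1]-B[:,1]*A[:,0]).sum(),(B*A).sum())
    R=np.array([[np.cos(th),-np.sin(th)],[np.sin(th),np.cos(th)]])
    t=wc-R@lc; e=W-(L@R.T+t)
    return t,np.degrees(th),(e*1000).round(1)
E
python3 - <<'E'
from h import *
import scipy.spatial.transform as st
p=camera("top")
c=lambda a:np.array(a)/3+[235,195]
fx=[(.075,.14),(.075,-.14),(-.075,-.14),(-.075,.14)]
print("feeder",fit(p,c([(48,58),(383,90),(368,268),(31,236)]),fx,.09))
k=[(-47,-85),(17,-85),(17,-72),(41,-72),(41,-38),(17,-38),(17,-25),(-47,-25)]
k=np.array([(-47,-25),(17,-25),(17,-38),(41,-38),(41,-72),(17,-72),(17,-85),(-47,-85)])/1000
print("pocket",fit(p,c([(232,221),(238,147),(255,149),(258,120),(297,123),(295,151),(311,153),(304,228)]),k,.09))
print("slot",ray(p,c((111,154)),.09))
print("cart",fit(p,c([(603,222),(625,157),(652,135),(683,150),(688,180),(663,245)]),np.array([(-30,28),(30,28),(54,15),(54,-15),(30,-28),(-30,-28)])/1000,.055))
o=get_obs();print(o["eef_pos"],o["tool_rot"],st.Rotation.from_quat(o["tool_rot"]).as_matrix().round(3).tolist(),o["grip_width"])
w=camera("wrist"); V=np.array(w["view"]); print("wristcam",(-V[:3,:3].T@V[:3,3]).round(4), V[:3,:3].round(3).tolist(), w["K"])
E
```

```text
feeder (array([5.5577189e-01, 1.0290634e-04]), np.float64(-6.821086984086484), array([[-0.4,  0.6],
       [-1.3,  0.6],
       [ 0.8,  0. ],
       [ 0.9, -1.3]]))
pocket (array([5.54586759e-01, 5.43217631e-04]), np.float64(-6.581085672834829), array([[ 1.9, -0.3],
       [-0.6,  0.6],
       [-1.2, -0.5],
       [-1. , -0.9],
       [-0.4,  0.7],
       [ 0.2,  0.2],
       [-0.3, -0.1],
       [ 1.5,  0.2]]))
slot [[0.56487526 0.07966878 0.09      ]]
cart (array([ 0.51614235, -0.36789279]), np.float64(-23.13002716177896), array([[-0.1, -1.3],
       [-0.7,  1.1],
       [ 0.4, -1.3],
       [-1.3,  0.6],
       [ 0.4,  0.3],
       [ 1.3,  0.6]]))
[0.13809978 0.4805631  0.23130713] [1.39460728e-01 9.90227603e-01 3.93823560e-06 1.70377430e-05] [[-0.961, 0.276, 0.0], [0.276, 0.961, 0.0], [-0.0, 0.0, -1.0]] 0.08530686579854087
wristcam [0.0645 0.5018 0.3737] [[0.277, 0.961, -0.001], [0.916, -0.263, 0.302], [0.29, -0.085, -0.953]] [[396.03630758   0.         323.42805735]
 [  0.         396.03630758 244.66013156]
 [  0.           0.           1.        ]]
```

Request:
{"method": "drive_tool", "body": {"increments": [[[16.5,-37,0],[0,0,0],1],[[16.5,-37,0],[0,0,0],1],[[16.5,-37,0],[0,0,0],1],[[16.5,-37,0],[0,0,0],1],[[16.5,-37,0],[0,0,0],1],[[16.5,-37,0],[0,0,0],1],[[16.5,-37,0],[0,0,0],1],[[16.5,-37,0],[0,0,0],1]]}}

```text
clock: 2.07
eef_pos: [0.2703, 0.1829, 0.2316]
tool_rot: [0.139, 0.99, 0.0, 0.001]
ft_force: [0.0, 0.3, -0.2]
grip_width: 0.0851
grasp_force: 0.0
```

Request:
{"method": "drive_tool", "body": {"increments": [[[16.5,-37,0],[0,0,0],1],[[16.5,-37,0],[0,0,0],1],[[16.5,-37,0],[0,0,0],1],[[16.5,-37,0],[0,0,0],1],[[16.5,-37,0],[0,0,0],1],[[16.5,-37,0],[0,0,0],1],[[16.5,-37,0],[0,0,0],1],[[16.5,-37,0],[0,0,0],1]]}}

```text
clock: 2.73
eef_pos: [0.4025, -0.1137, 0.2316]
tool_rot: [0.14, 0.99, 0.0, 0.001]
ft_force: [0.8, 1.5, 0.5]
grip_width: 0.0852
grasp_force: 0.0
```

Request:
{"method": "drive_tool", "body": {"increments": [[[16,-36,-5],[0,0,-1],1],[[16,-36,-5],[0,0,-1],1],[[16,-36,-10],[0,0,-1],1],[[16,-36,-10],[0,0,-1],1],[[16,-36,-10],[0,0,-1],1],[[16,-36,-10],[0,0,-1],1],[[17.5,-38,-15],[0,0,-1],1],[[0,0,-11],[0,0,0],1]]}}

```text
clock: 3.4
eef_pos: [0.5162, -0.3695, 0.1522]
tool_rot: [0.202, 0.979, -0.001, 0.0]
ft_force: [-0.1, 0.2, 0.0]
grip_width: 0.0854
grasp_force: 0.0
```

```bash
python3 - <<'E'
from h import *
w=camera("wrist"); save(w,"w1.png"); o=get_obs(); print(o["eef_pos"].round(4) if hasattr(o["eef_pos"],"round") else o["eef_pos"],np.round(o["joint_pos"],3))
g=cv2.cvtColor(w["image"],cv2.COLOR_RGB2GRAY)
for s in silhouettes("cartridge",w): print(s["conf"],s["bbox"])
print(proj(w,[[*o["eef_pos"][:2],.055]]))
E
```

```text
[ 0.5137 -0.3654  0.15  ] [-0.618  0.547  0.249  1.28  -0.    -0.213]
0.93 [187.6, 317.7, 295.0, 445.2]
0.77 [281.5, 185.6, 371.3, 324.0]
0.7 [165.3, 3.7, 296.8, 158.5]
0.69 [394.9, 31.8, 573.6, 176.9]
[[328.1222732  239.64010545]]
```

View pics/w1.png

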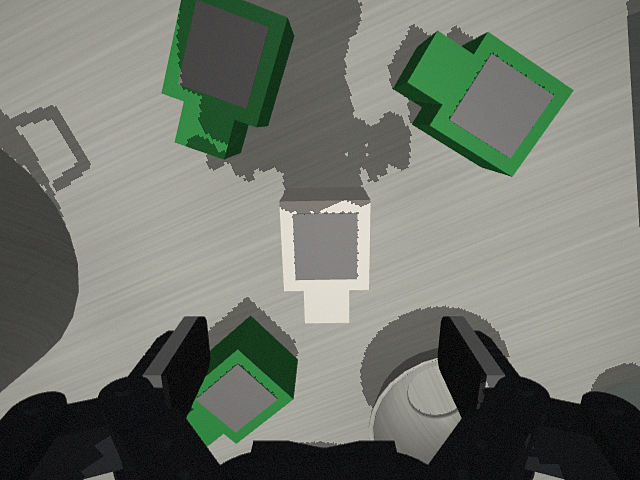

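The image shows the white cartridge between the fingers at about (326,245), nose down in the image (+x), closely aligned with the tool. The green look-alikes are clear of the finger paths.

Request:
{"method": "drive_tool", "body": {"increments": [[[0,0,0],[0,0,0],1],[[0,0,0],[0,0,0],1],[[0,0,0],[0,0,0],1]]}}

```text
clock: 3.75
eef_pos: [0.515, -0.3624, 0.1583]
tool_rot: [0.199, 0.98, -0.001, 0.001]
ft_force: [-0.2, 0.6, 0.2]
grip_width: 0.0856
grasp_force: 0.0
```

```bash
cat >> h.py <<'E'
def corners(p,uv,win=4):
    g=cv2.cvtColor(p["image"],cv2.COLOR_RGB2GRAY)
    a=np.array(uv,np.float32).reshape(-1,1,2).copy()
    return cv2.cornerSubPix(g,a,(win,win),(-1,-1),(3,30,.01)).reshape(-1,2)
def tool(o):
    from scipy.spatial.transform import Rotation as Ro
    y=Ro.from_quat(o["tool_rot"]).as_matrix()
    return np.array(o["eef_pos"]).round(4), np.degrees(np.arctan2(y[1,1],y[0,1])).round(2), y[:,2].round(4)
E
python3 - <<'E'
from h import *
w=camera("wrist"); o=get_obs(); print(tool(o))
m=(w["image"].min(2)>205).astype(np.uint8); m[:190]=0;m[330:]=0;m[:,:270]=0;m[:,380:]=0
print(cv2.boundingRect(m))
uv=[(281,201),(370,201),(368,291),(284,291),(305,323),(349,323)]
L=np.array([(-30,-28),(-30,28),(30,28),(30,-28),(54,-15),(54,15)])/1000
print(fit(w,uv,L,.055)); u=corners(w,uv); print(u); print(fit(w,u,L,.055))
E
```

```text
(array([ 0.515 , -0.3624,  0.1584]), np.float64(67.04), array([ 0.0025, -0.0017, -1.    ]))
(271, 204, 88, 119)
(array([ 0.51925285, -0.36255597]), np.float64(-22.497323167215495), array([[-1.4,  0.5],
       [-1. ,  0.3],
       [ 0.7, -0.1],
       [ 0. , -0.7],
       [ 0.6, -0.2],
       [ 1. ,  0.2]]))
[[281.      201.     ]
 [370.8603  198.39629]
 [368.      291.     ]
 [284.      291.     ]
 [305.      323.     ]
 [349.      323.     ]]
(array([ 0.51901632, -0.36240736]), np.float64(-22.3838941001509), array([[-1.2,  0.4],
       [-2. ,  1.2],
       [ 1. , -0.3],
       [ 0.2, -0.9],
       [ 0.8, -0.4],
       [ 1.3, -0. ]]))
```

Request:
{"method": "drive_tool", "body": {"increments": [[[0,0,0],[0,0,0],1],[[0,0,0],[0,0,0],1],[[0,0,0],[0,0,0],1],[[0,0,0],[0,0,0],1],[[0,0,0],[0,0,0],1]]}}

```text
clock: 4.22
eef_pos: [0.5145, -0.363, 0.1564]
tool_rot: [0.2, 0.98, -0.0, 0.0]
ft_force: [0.2, 0.0, -0.5]
grip_width: 0.0849
grasp_force: 0.0
```

```bash
cat >> h.py <<'E'
from scipy.optimize import minimize
def align(p,poly,z,x0,span=.008,sig=1.2,skip=()):
    "pose (x,y,yaw deg) putting the closed polygon's edges on image edges"
    g=cv2.GaussianBlur(cv2.cvtColor(p["image"],cv2.COLOR_RGB2GRAY).astype(np.float32),(0,0),sig)
    gx,gy=cv2.Sobel(g,5,1,0)/8,cv2.Sobel(g,5,0,1)/8
    P=np.array(poly,float);N=len(P)
    pts=[];tan=[]
    for i in range(N):
        if i in skip: continue
        a,b=P[i],P[(i+1)%N];n=max(4,int(np.linalg.norm(b-a)/.001))
        s=np.linspace(.06,.94,n)[:,None];pts.append(a+s*(b-a));tan.append(np.repeat((b-a)[None]/np.linalg.norm(b-a)*.001,n,0))
    pts=np.vstack(pts);tan=np.vstack(tan)
    def f(q):
        c,s=np.cos(np.radians(q[2])),np.sin(np.radians(q[2]));R=np.array([[c,-s],[s,c]])
        A=pts@R.T+q[:2];B=A+tan@R.T;Z=np.full((len(A),1),z)
        u=proj(p,np.hstack([A,Z]));d=proj(p,np.hstack([B,Z]))-u;d/=np.linalg.norm(d,axis=1)[:,None]
        m=[cv2.remap(h,u[:,0].astype(np.float32),u[:,1].astype(np.float32),1)[:,0] for h in(gx,gy)]
        return -np.minimum(np.abs(-m[0]*d[:,1]+m[1]*d[:,0]),25).mean()
    gr=np.linspace(-span,span,9)
    best=min(((f((x0[0]+a,x0[1]+b,x0[2]+t)),(x0[0]+a,x0[1]+b,x0[2]+t)) for a in gr for b in gr for t in(-4,-2,0,2,4)))[1]
    S=np.array([best]+[np.array(best)+d for d in([.002,0,0],[0,.002,0],[0,0,1.])])
    r=minimize(f,best,method="Nelder-Mead",options=dict(initial_simplex=S,xatol=1e-5,fatol=1e-4))
    return r.x,-r.fun
CART=np.array([(-30,-28),(30,-28),(30,-15),(54,-15),(54,15),(30,15),(30,28),(-30,28)])/1000
POCK=np.array([(-32,-30),(32,-30),(32,-17),(56,-17),(56,17),(32,17),(32,30),(-32,30)])/1000
def intool(o,q):
    "object pose relative to the tool: along tool's forward (-x tool), along tool y, yaw"
    e,a,_=tool(o);t=np.radians(a-90);d=np.array(q[:2])-e[:2]
    return [round(float(v),2) for v in(1e3*(d@[np.cos(t),np.sin(t)]),1e3*(d@[-np.sin(t),np.cos(t)]),q[2]-(a-90))]
E
python3 - <<'E'
from h import *
o=get_obs();w=camera("wrist"); print(tool(o),tool(get_obs()))
for sk in((),(7,)):
    q,v=align(w,CART,.055,(.518,-.364,-23),skip=sk); print(q,v,intool(o,q))
im=w["image"].copy(); c=np.radians(q[2]);R=np.array([[np.cos(c),-np.sin(c)],[np.sin(c),np.cos(c)]])
cv2.polylines(im,[proj(w,np.c_[CART@R.T+q[:2],np.full(8,.055)]).round().astype(int)],True,(255,0,0),1)
save(dict(image=im),"w2.png",(240,150,440,350),3)
E
```

```text
(array([ 0.5145, -0.363 ,  0.1564]), np.float64(66.98), array([ 2.e-04, -1.e-04, -1.e+00])) (array([ 0.5145, -0.363 ,  0.1563]), np.float64(66.97), array([ 0.e+00, -1.e-04, -1.e+00]))
[  0.51746934  -0.36911591 -22.18450927] 16.836268555776915 [5.12, -4.47, 0.84]
[  0.51734815  -0.36904259 -22.21578962] 15.843430103852256 [4.98, -4.45, 0.8]
```

View pics/w2.png

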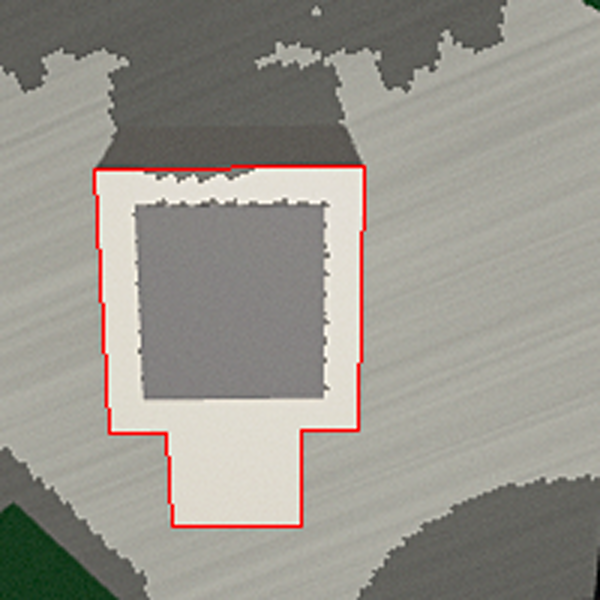

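Request:
{"method": "drive_tool", "body": {"increments": [[[2.9,-6.1,-20],[0,0,0.8],1],[[0,0,-30],[0,0,0],1],[[0,0,-30],[0,0,0],1],[[0,0,-25],[0,0,0],1],[[0,0,-15],[0,0,0],1],[[0,0,-10],[0,0,0],1],[[0,0,0],[0,0,0],1],[[0,0,0],[0,0,0],1]]}}

```text
clock: 4.93
eef_pos: [0.5174, -0.3692, 0.0262]
tool_rot: [0.193, 0.981, 0.0, -0.0]
ft_force: [0.6, 0.4, 0.1]
grip_width: 0.0854
grasp_force: 0.0
```

Request:
{"method": "drive_tool", "body": {"increments": [[[0,0,0],[0,0,0],1],[[0,0,0],[0,0,0],1],[[0,0,0],[0,0,0],1]]}}

```text
clock: 5.18
eef_pos: [0.5184, -0.3699, 0.0279]
tool_rot: [0.193, 0.981, -0.001, 0.001]
ft_force: [-0.0, -0.6, 0.5]
grip_width: 0.0855
grasp_force: 0.0
```

Request:
{"method": "drive_tool", "body": {"increments": [[[0,0,-4],[0,0,0],1],[[0,0,0],[0,0,0],0],[[0,0,0],[0,0,0],0],[[0,0,0],[0,0,0],0],[[0,0,0],[0,0,0],0],[[0,0,0],[0,0,0],0],[[0,0,0],[0,0,0],0],[[0,0,0],[0,0,0],0]]}}

```text
clock: 5.85
eef_pos: [0.5176, -0.3692, 0.0225]
tool_rot: [0.193, 0.981, -0.0, 0.0]
ft_force: [0.5, 0.5, 1.5]
grip_width: 0.0553
grasp_force: 65.6
```

Request:
{"method": "drive_tool", "body": {"increments": [[[0,0,15],[0,0,0],0],[[0,0,35],[0,0,0],0],[[0,0,40],[0,0,0],0],[[0,5,38],[0,0,1.6],0],[[9,34,20],[0,0,2],0],[[9,34,10],[0,0,2],0],[[9,34,10],[0,0,2],0],[[9,34,0],[0,0,2],0]]}}

```text
clock: 6.52
eef_pos: [0.5542, -0.2274, 0.1922]
tool_rot: [0.11, 0.994, -0.0, 0.001]
ft_force: [1.7, 0.0, -2.2]
grip_width: 0.0548
grasp_force: 65.1
```

Request:
{"method": "drive_tool", "body": {"increments": [[[9,34,0],[0,0,2],0],[[9,34,0],[0,0,2],0],[[9,34,0],[0,0,2],0],[[9,34,0],[0,0,0],0],[[9,34,0],[0,0,0],0],[[6,8,0],[0,0,0],0],[[0,0,0],[0,0,0],0],[[0,0,0],[0,0,0],0]]}}

```text
clock: 7.18
eef_pos: [0.6039, -0.0498, 0.1892]
tool_rot: [0.057, 0.998, -0.0, -0.001]
ft_force: [-0.5, -0.5, -2.3]
grip_width: 0.0549
grasp_force: 65.1
```

Request:
{"method": "drive_tool", "body": {"increments": [[[0,0,0],[0,0,0],0],[[0,0,0],[0,0,0],0],[[0,0,0],[0,0,0],0],[[0,0,0],[0,0,0],0],[[0,0,0],[0,0,0],0]]}}

```text
clock: 7.6
eef_pos: [0.6042, -0.0511, 0.1903]
tool_rot: [0.059, 0.998, -0.0, 0.0]
ft_force: [0.2, -0.9, -3.0]
grip_width: 0.0551
grasp_force: 65.1
```

```bash
cat >> h.py <<'E'
def draw(im,p,poly,z,q,col=(255,0,0)):
    c=np.radians(q[2]);R=np.array([[np.cos(c),-np.sin(c)],[np.sin(c),np.cos(c)]])
    cv2.polylines(im,[proj(p,np.c_[poly@R.T+q[:2],np.full(len(poly),z)]).round().astype(int)],True,col,1)
E
python3 - <<'E'
from h import *
w=camera("wrist");o=get_obs(); print(tool(o),o["ft_force"])
q,v=align(w,POCK,.09,(.534,-.0526,-6.7)); print("pocket",q,v,intool(o,q))
D=np.array([(-75,-140),(75,-140),(75,140),(-75,140)])/1000
B=np.array([(-30,-30),(30,-30),(30,30),(-30,30)])/1000
c,s=np.cos(np.radians(q[2])),np.sin(np.radians(q[2]))
b,vb=align(w,B,.09,(q[0]+c*.015-s*.135,q[1]+s*.015+c*.135,q[2])); print("brass",b,vb)
# cartridge held: lead-in bottom not seen; top at TCP-22+55
qc,vc=align(w,CART,o["eef_pos"][2]+.033,(*o["eef_pos"][:2],q[2]),span=.004); print("held",qc,vc,intool(o,qc))
im=w["image"].copy(); draw(im,w,POCK,.09,q); draw(im,w,B,.09,b)
draw(im,w,CART,o["eef_pos"][2]+.033,qc,(0,255,0)); save(dict(image=im),"w3.png")
E
```

```text
(array([ 0.6042, -0.0509,  0.1903]), np.float64(83.3), array([ 1.e-04, -0.e+00, -1.e+00])) [ 0.79494754  0.26500816 -2.92762442]
pocket [ 0.53473882 -0.05316353 -6.75344673] 15.056478244377178 [-68.72, -10.35, -0.05]
brass [ 0.56164049  0.07945386 -6.86267062] 3.386016405846066
held [ 0.60361636 -0.05121101 -6.80962143] 11.776834320159486 [-0.54, -0.38, -0.11]
```

View pics/w3.png

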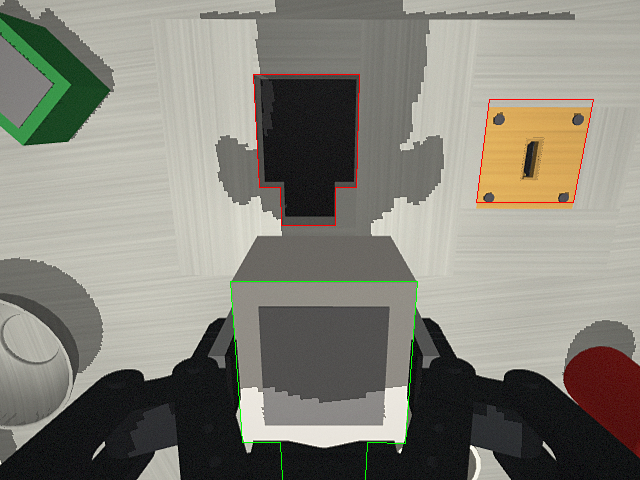

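The fit matches the pocket well: image outline (255–359, 75–225). The held cartridge is in line. The brass slot is at (531,160), though the plate outline fit was off and needs redoing later. I'll move over the pocket and go down in stages.

Request:
{"method": "drive_tool", "body": {"increments": [[[-20,-1,0],[0,0,0],0],[[-25,-1,0],[0,0,0],0],[[-18,0,-10],[0,0,0],0],[[-6,0,-20],[0,0,0],0],[[0,0,-20],[0,0,0],0],[[0,0,-15],[0,0,0],0],[[0,0,-5],[0,0,0],0],[[0,0,0],[0,0,0],0]]}}

```text
clock: 8.32
eef_pos: [0.5342, -0.0522, 0.119]
tool_rot: [0.058, 0.998, 0.0, -0.002]
ft_force: [0.6, 0.5, -3.3]
grip_width: 0.0551
grasp_force: 65.1
```

Request:
{"method": "drive_tool", "body": {"increments": [[[0,0,0],[0,0,0],0],[[0,0,0],[0,0,0],0],[[0,0,0],[0,0,0],0],[[0,0,0],[0,0,0],0],[[0,0,0],[0,0,0],0],[[0,0,0],[0,0,0],0]]}}

```text
clock: 8.82
eef_pos: [0.5357, -0.0522, 0.1207]
tool_rot: [0.058, 0.998, -0.0, 0.0]
ft_force: [0.2, 0.2, -3.6]
grip_width: 0.0551
grasp_force: 65.1
```

Request:
{"method": "drive_tool", "body": {"increments": [[[0,-0.5,-5],[0,0,0],0],[[0,0,-5],[0,0,0],0],[[0,0,-2],[0,0,0],0],[[0,0,0],[0,0,0],0],[[0,0,0],[0,0,0],0]]}}

```text
clock: 9.23
eef_pos: [0.535, -0.0526, 0.1078]
tool_rot: [0.058, 0.998, 0.0, -0.001]
ft_force: [0.3, 0.9, -2.6]
grip_width: 0.055
grasp_force: 65.1
```

Request:
{"method": "drive_tool", "body": {"increments": [[[0,0,-2],[0,0,0],0],[[0,0,-2],[0,0,0],0],[[0,0,-2],[0,0,0],0],[[0,0,0],[0,0,0],0]]}}

```text
clock: 9.57
eef_pos: [0.5351, -0.0527, 0.1018]
tool_rot: [0.058, 0.998, 0.0, -0.0]
ft_force: [-0.4, -0.8, -2.9]
grip_width: 0.055
grasp_force: 65.1
```

Request:
{"method": "drive_tool", "body": {"increments": [[[0,0,-4],[0,0,0],0],[[0,0,-4],[0,0,0],0],[[0,0,-3],[0,0,0],0],[[0,0,-1],[0,0,0],0],[[0,0,-1],[0,0,0],0],[[0,0,-1],[0,0,0],0],[[0,0,0],[0,0,0],0]]}}

```text
clock: 10.15
eef_pos: [0.5354, -0.0527, 0.0884]
tool_rot: [0.058, 0.998, 0.0, 0.0]
ft_force: [-0.7, -0.6, -1.2]
grip_width: 0.0556
grasp_force: 65.2
```

Request:
{"method": "drive_tool", "body": {"increments": [[[0,0,-1],[0,0,0],0],[[0,0,-1],[0,0,0],0],[[0,0,0],[0,0,0],0]]}}

```text
clock: 10.4
eef_pos: [0.5355, -0.0527, 0.0884]
tool_rot: [0.058, 0.998, -0.0, 0.001]
ft_force: [-5.3, 0.0, 11.6]
grip_width: 0.0551
grasp_force: 66.9
```

Request:
{"method": "drive_tool", "body": {"increments": [[[0,0,1],[0,0,0],0],[[0,0,0],[0,0,0],0.8],[[0,0,0],[0,0,0],1],[[0,0,0],[0,0,0],1],[[0,0,0],[0,0,0],1],[[0,0,0],[0,0,0],1],[[0,0,15],[0,0,0],1],[[0,0,30],[0,0,0],1]]}}

```text
clock: 11.07
eef_pos: [0.5322, -0.0524, 0.1288]
tool_rot: [0.058, 0.998, 0.0, -0.004]
ft_force: [0.3, 0.1, 0.7]
grip_width: 0.0855
grasp_force: 0.0
```

Request:
{"method": "drive_tool", "body": {"increments": [[[0,0,30],[0,0,0],1],[[0,0,30],[0,0,0],1],[[0,10,5],[0,0,0],1],[[0,0,0],[0,0,0],1],[[0,0,0],[0,0,0],1],[[0,0,0],[0,0,0],1],[[0,0,0],[0,0,0],1]]}}

```text
clock: 11.65
eef_pos: [0.5342, -0.0427, 0.1953]
tool_rot: [0.058, 0.998, -0.0, -0.002]
ft_force: [1.0, 0.9, -0.3]
grip_width: 0.0856
grasp_force: 0.0
```

```bash
cat >> h.py <<'E'
SLOT=np.array([(-10.75,-3.25),(10.75,-3.25),(10.75,3.25),(-10.75,3.25)])/1000
BRASS=np.array([(-30,-30),(30,-30),(30,30),(-30,30)])/1000
E
python3 - <<'E'
from h import *
w=camera("wrist");o=get_obs(); print(tool(o))
for z in(.117,.121,.125,.130): print(z,*align(w,CART,z,(.5347,-.0532,-6.75),span=.004))
q=np.array((.5347,-.0532,-6.75))
c,s=np.cos(np.radians(q[2])),np.sin(np.radians(q[2]))
g=(q[0]+c*.015-s*.135,q[1]+s*.015+c*.135,q[2]); print("pred lock",g)
sl,v=align(w,SLOT,.09,g,span=.006,sig=.8); print("slot",sl,v,proj(w,[[*sl[:2],.09]]))
b,v=align(w,BRASS,.09,g,span=.004); print("brass",b,v)
im=w["image"].copy(); draw(im,w,CART,.121,align(w,CART,.121,q,span=.004)[0]);draw(im,w,SLOT,.09,sl);draw(im,w,BRASS,.09,b,(0,0,255)); save(dict(image=im),"w4.png")
# key stand from the top & scene
for n in("top",):
    p=camera(n)
    for s in silhouettes("keystand",p)+silhouettes("key",p):
        ys,xs=np.nonzero(s["region"]); r=cv2.minAreaRect(np.c_[xs,ys].astype(np.float32)); print(round(s["conf"],2),r,ray(p,r[0],.045).round(4),ray(p,r[0],.079).round(4))
E
```

```text
(array([ 0.5344, -0.0428,  0.1955]), np.float64(83.36), array([-3.4e-03,  1.0e-04, -1.0e+00]))
0.117 [ 0.53686616 -0.05355006 -6.62326317] 10.325723321303926
0.121 [ 0.53559982 -0.0530477  -6.63618797] 12.357248362500329
0.125 [ 0.53392724 -0.05265619 -6.98170656] 9.60382590847354
0.13 [ 0.53042704 -0.05103257 -7.28039321] 6.952765303012059
pred lock (np.float64(0.5654635755111319), np.float64(0.0791011807270475), np.float64(-6.75))
slot [ 0.5650093   0.07826689 -6.10631838] 24.348064319804696 [[509.50443048 266.29427824]]
brass [ 0.56140921  0.07945178 -6.79841509] 2.82580845823498
0.7 ((174.9954071044922, 268.3486328125), (28.513717651367188, 29.868289947509766), 61.69924545288086) [[0.5186 0.3326 0.045 ]] [[0.517  0.3237 0.079 ]]
0.5 ((171.5, 267.5), (11.0, 9.0), 90.0) [[0.521  0.3416 0.045 ]] [[0.5193 0.3325 0.079 ]]
```

View pics/w4.png

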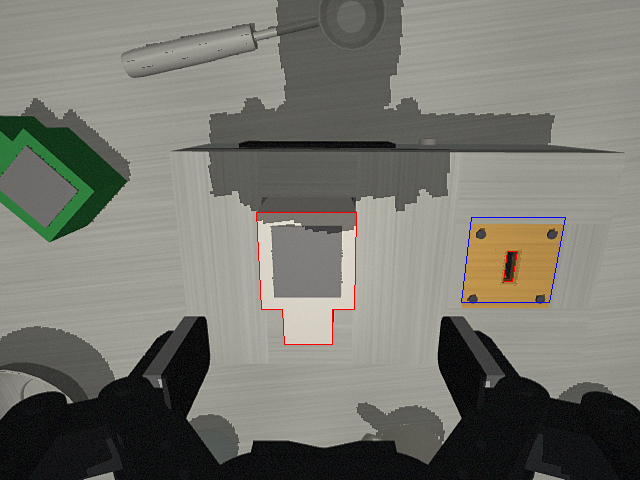

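The seated cartridge fits best at a top height of 0.121 m, so it is fully home. The slot is at pixel (510,266) → world (0.565, 0.0785). Now to the key.

Request:
{"method": "drive_tool", "body": {"increments": [[[-1,38,0],[0,0,4],1],[[-1,38,0],[0,0,4],1],[[-1,38,0],[0,0,4],1],[[-2,38,0],[0,0,4],1],[[-2,38,0],[0,0,4],1],[[-2,38,0],[0,0,4],1],[[-2,38,-5],[0,0,4],1],[[-2,38,-5],[0,0,4],1]]}}

```text
clock: 12.52
eef_pos: [0.5223, 0.2631, 0.1872]
tool_rot: [-0.221, 0.975, -0.0, 0.0]
ft_force: [0.2, -0.0, 0.0]
grip_width: 0.0854
grasp_force: 0.0
```

Request:
{"method": "drive_tool", "body": {"increments": [[[-1,38,-5],[0,0,3],1],[[-1,34,0],[0,0,0],1],[[0,0,0],[0,0,0],1],[[0,0,0],[0,0,0],1],[[0,0,0],[0,0,0],1],[[0,0,0],[0,0,0],1],[[0,0,0],[0,0,0],1]]}}

```text
clock: 13.1
eef_pos: [0.5207, 0.3319, 0.1825]
tool_rot: [-0.244, 0.97, -0.0, -0.0]
ft_force: [-0.1, 0.2, -0.2]
grip_width: 0.085
grasp_force: 0.0
```

```bash
cat >> h.py <<'E'
BOW=np.array([(-17,-5),(17,-5),(17,5),(-17,5)])/1000
STAND=np.array([(-35,-35),(35,-35),(35,35),(-35,35)])/1000
E
python3 - <<'E'
from h import *
w=camera("wrist");o=get_obs(); print(tool(o),np.round(o["joint_pos"],3))
g=(.519,.333,28)
k=align(w,BOW,.079,g,span=.012,sig=.8); st=align(w,STAND,.045,g,span=.012)
print("bow",k,intool(o,k[0]));print("stand",st,intool(o,st[0]))
im=w["image"].copy();draw(im,w,BOW,.079,k[0]);draw(im,w,STAND,.045,st[0],(0,0,255));save(dict(image=im),"w5.png")
E
```

```text
(array([0.5208, 0.3319, 0.1826]), np.float64(118.25), array([ 2.e-04, -0.e+00, -1.e+00])) [ 0.567  0.498  0.255  1.327 -0.     0.074]
bow (array([ 0.52006369,  0.33511516, 28.32868078]), np.float64(18.013617242309266)) [0.87, 3.18, 0.08]
stand (array([ 0.51515091,  0.33282005, 26.86158459]), np.float64(10.198716305076463)) [-4.54, 3.48, -1.39]
```

View pics/w5.png

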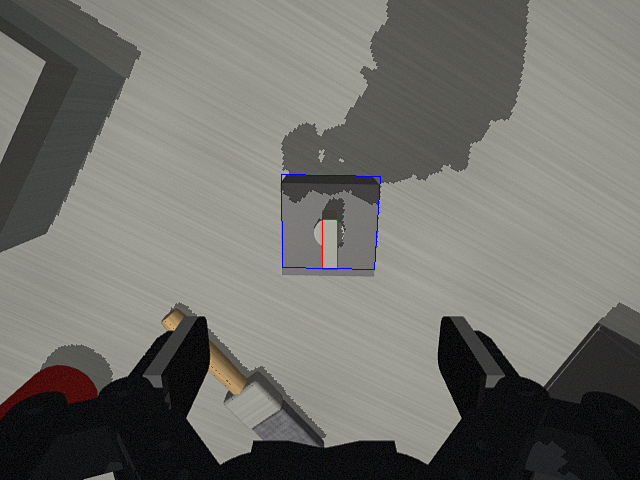

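The bow outline sits on the key at (330,244), so the key is at (0.520, 0.335), yaw 28.3°. The stand outline is slightly off but isn't needed. Grasping now.

Request:
{"method": "drive_tool", "body": {"increments": [[[-0.7,3.2,-20],[0,0,0],1],[[0,0,-30],[0,0,0],1],[[0,0,-30],[0,0,0],1],[[0,0,-25],[0,0,0],1],[[0,0,-15],[0,0,0],1],[[0,0,-11],[0,0,0],1],[[0,0,0],[0,0,0],1],[[0,0,0],[0,0,0],1]]}}

```text
clock: 13.82
eef_pos: [0.52, 0.336, 0.0515]
tool_rot: [-0.245, 0.97, -0.0, -0.0]
ft_force: [0.6, -0.1, 0.2]
grip_width: 0.0857
grasp_force: 0.0
```

Request:
{"method": "drive_tool", "body": {"increments": [[[0,0,0],[0,0,0],1],[[0,0,0],[0,0,0],1],[[0,0,0],[0,0,0],1],[[0,0,0],[0,0,0],1]]}}

```text
clock: 14.15
eef_pos: [0.5203, 0.337, 0.0524]
tool_rot: [-0.245, 0.97, 0.0, 0.001]
ft_force: [0.7, -0.6, -0.0]
grip_width: 0.085
grasp_force: 0.0
```

Request:
{"method": "drive_tool", "body": {"increments": [[[0,-1.7,-1],[0,0,0],1],[[0,0,0],[0,0,0],0.5],[[0,0,0],[0,0,0],0],[[0,0,0],[0,0,0],0],[[0,0,0],[0,0,0],0],[[0,0,0],[0,0,0],0],[[0,0,0],[0,0,0],0],[[0,0,0],[0,0,0],0]]}}

```text
clock: 14.82
eef_pos: [0.5198, 0.3349, 0.0504]
tool_rot: [-0.245, 0.97, 0.0, 0.0]
ft_force: [-1.0, 0.3, -0.8]
grip_width: 0.0091
grasp_force: 58.5
```

Request:
{"method": "drive_tool", "body": {"increments": [[[0,0,0],[0,0,0],0],[[0,0,0],[0,0,0],0],[[0,0,0],[0,0,0],0]]}}

```text
clock: 15.07
eef_pos: [0.5198, 0.3349, 0.0503]
tool_rot: [-0.245, 0.97, 0.0, 0.0]
ft_force: [0.3, -1.2, 0.9]
grip_width: 0.0089
grasp_force: 58.9
```

Request:
{"method": "drive_tool", "body": {"increments": [[[0,0,10],[0,0,0],0],[[0,0,25],[0,0,0],0],[[0,0,35],[0,0,0],0],[[0,0,30],[0,0,0],0],[[10,-32,10],[0,0,-4.4],0],[[10,-32,0],[0,0,-4.4],0],[[10,-32,0],[0,0,-4.4],0],[[10,-32,0],[0,0,-4.4],0]]}}

```text
clock: 15.73
eef_pos: [0.5599, 0.2058, 0.1615]
tool_rot: [-0.092, 0.996, 0.0, 0.001]
ft_force: [0.8, -0.3, -1.4]
grip_width: 0.009
grasp_force: 59.2
```

Request:
{"method": "drive_tool", "body": {"increments": [[[10,-32,0],[0,0,-4.4],0],[[10,-32,0],[0,0,-4.4],0],[[10,-34,0],[0,0,-4.4],0],[[10,-34,-6],[0,0,-4],0],[[0,0,-8],[0,0,0],0],[[0,0,-6],[0,0,0],0],[[0,0,0],[0,0,0],0],[[0,0,0],[0,0,0],0]]}}

```text
clock: 16.4
eef_pos: [0.5989, 0.0757, 0.1399]
tool_rot: [0.055, 0.998, 0.0, -0.001]
ft_force: [-0.4, 0.0, 0.1]
grip_width: 0.0087
grasp_force: 59.2
```

Request:
{"method": "drive_tool", "body": {"increments": [[[0,0,0],[0,0,0],0],[[0,0,0],[0,0,0],0],[[0,0,0],[0,0,0],0],[[0,0,0],[0,0,0],0],[[0,0,0],[0,0,0],0]]}}

```text
clock: 16.82
eef_pos: [0.5998, 0.0754, 0.1405]
tool_rot: [0.056, 0.998, 0.0, 0.0]
ft_force: [-0.6, -0.7, -1.0]
grip_width: 0.0092
grasp_force: 59.2
```

```bash
python3 - <<'E'
from h import *
w=camera("wrist");o=get_obs(); print(tool(o),np.round(o["joint_pos"],3))
z=o["eef_pos"][2]
k=align(w,BOW,z+.0287,(*o["eef_pos"][:2],-6.6),span=.004,sig=.8); sl=align(w,SLOT,.09,(.5652,.0787,-6.6),span=.006,sig=.8)
print("bow",k,intool(o,k[0]));print("slot",sl,intool(o,sl[0]), proj(w,[[*sl[0][:2],.09],[*o["eef_pos"][:2],z-.0273]]))
im=w["image"].copy();draw(im,w,BOW,z+.0287,k[0]);draw(im,w,SLOT,.09,sl[0],(0,0,255));save(dict(image=im),"w6.png",(200,120,450,320),3)
E
```

```text
(array([0.5997, 0.0752, 0.1404]), np.float64(83.6), array([ 2.e-04,  0.e+00, -1.e+00])) [ 0.125  0.496  0.139  1.214 -0.     0.236]
bow (array([ 0.60076423,  0.07491472, -6.14870108]), np.float64(13.806913070910696)) [1.09, -0.16, 0.25]
slot (array([ 0.56552315,  0.07877863, -4.42996293]), np.float64(10.176891001288631)) [-34.36, -0.25, 1.97] [[323.11053888 208.31564913]
 [323.55180975 291.12048715]]
```

View pics/w6.png

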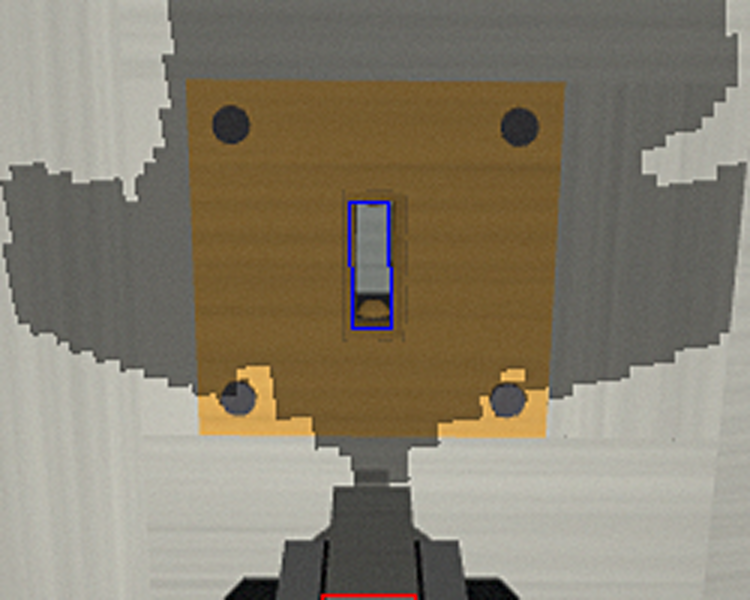

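The slot is at crop (371,265), and the held key bow is at the bottom centre. The fitted slot yaw (-4.4°) is poor, so I'll check pixel profiles against the plate edges.

```bash
python3 - <<'E'
from h import *
w=camera("wrist");o=get_obs(); print(tool(o))
im=w["image"].astype(int)
for r in(190,196,204,212,222,228): print(r,[tuple(int(v) for v in im[r,c]) for c in range(312,338)] if r==204 else im[r,312:338].sum(1).tolist())
print("col323",im[180:236,323].sum(1).tolist())
sat=(im[:,:,0]-im[:,:,2])
for r in(160,204,240): 
    c=np.nonzero(sat[r,240:410]>40)[0]+240; print(r,"plate cols",c.min(),c.max(), ray(w,[(c.min()-.5,r),(c.max()+.5,r)],.09)[:,:2].round(4).tolist(), ray(w,[((c.min()+c.max())/2,r)],.09).round(4))
c=np.nonzero(sat[120:300,300]>40)[0]+120; print("plate rows@300",c.min(),c.max()); c=np.nonzero(sat[120:300,340]>40)[0]+120; print("rows@340",c.min(),c.max(),ray(w,[(300,c.min()-.5),(300,c.max()+.5)],.09)[:,:2].round(4).tolist())
E
```

```text
(array([0.5997, 0.075 , 0.1404]), np.float64(83.59), array([ 2.e-04,  0.e+00, -1.e+00]))
190 [243, 250, 258, 237, 217, 213, 187, 313, 384, 377, 380, 375, 378, 369, 375, 378, 375, 375, 300, 105, 222, 227, 214, 234, 277, 243]
196 [263, 249, 262, 251, 241, 236, 188, 302, 370, 357, 351, 360, 361, 362, 363, 351, 359, 358, 277, 116, 231, 220, 217, 209, 256, 264]
204 [(124, 95, 51), (122, 95, 48), (127, 97, 53), (113, 87, 44), (111, 84, 43), (108, 82, 37), (84, 67, 39), (125, 132, 133), (122, 127, 122), (118, 125, 119), (121, 126, 120), (120, 124, 119), (123, 126, 122), (121, 125, 120), (121, 125, 121), (120, 123, 119), (123, 126, 122), (124, 128, 125), (97, 101, 101), (79, 59, 32), (105, 80, 39), (108, 84, 45), (108, 85, 45), (102, 83, 50), (122, 96, 52), (122, 96, 52)]
212 [251, 248, 258, 231, 225, 222, 184, 389, 366, 371, 360, 358, 367, 365, 368, 356, 367, 385, 204, 164, 236, 213, 234, 214, 256, 248]
222 [250, 252, 251, 236, 232, 235, 195, 64, 173, 231, 231, 252, 242, 239, 244, 255, 233, 125, 83, 231, 239, 213, 241, 218, 254, 250]
228 [263, 259, 265, 273, 249, 242, 199, 177, 182, 177, 164, 175, 160, 175, 165, 170, 174, 174, 170, 232, 241, 237, 245, 231, 276, 273]
col323 [264, 265, 255, 221, 236, 232, 228, 202, 195, 369, 375, 375, 382, 372, 367, 356, 360, 364, 373, 369, 370, 365, 346, 357, 363, 380, 382, 365, 339, 350, 366, 371, 358, 354, 358, 371, 388, 266, 99, 74, 209, 236, 252, 259, 259, 229, 123, 168, 175, 248, 254, 238, 252, 235, 247, 254]
160 plate cols 263 387 [[0.5388, 0.0525], [0.5455, 0.1119]] [[0.5422 0.0822 0.09  ]]
204 plate cols 264 385 [[0.56, 0.0496], [0.5668, 0.1095]] [[0.5634 0.0796 0.09  ]]
240 plate cols 266 383 [[0.5785, 0.0477], [0.5852, 0.1073]] [[0.5819 0.0775 0.09  ]]
plate rows@300 147 265
rows@340 147 265 [[0.5346, 0.0711], [0.5942, 0.0633]]
```

```bash
python3 - <<'E'
from h import *
w=camera("wrist");o=get_obs(); print(tool(o))
e=ray(w,[(324.5,186.5),(324,228.5)],.09); print("slot ends",e.round(4).tolist(),"len",np.linalg.norm(e[0]-e[1]))
s=e.mean(0); pl=ray(w,[(300,146.5),(300,265.5)],.09).mean(0); print("slot",s.round(4),"in tool",intool(o,(*s[:2],-6.6)),"plate mid along fwd",intool(o,(*pl[:2],0)))
z=o["eef_pos"][2]
for sg in(.6,1.,1.5):
    k=align(w,BOW,z+.0287,(*o["eef_pos"][:2],-6.6),span=.003,sig=sg); print("bow",k,intool(o,k[0]))
E
```

```text
(array([0.5997, 0.0749, 0.1403]), np.float64(83.58), array([ 2.e-04,  0.e+00, -1.e+00]))
slot ends [[0.5547, 0.0804, 0.09], [0.5758, 0.0778, 0.09]] len 0.021220782265424804
slot [0.5653 0.0791 0.09  ] in tool [-34.68, 0.32, -0.18] plate mid along fwd [-34.22, -11.71, 6.42]
bow (array([ 0.60076084,  0.07500977, -6.56752037]), np.float64(13.614452824553238)) [1.04, 0.23, -0.15]
bow (array([ 0.60074198,  0.07474842, -6.29404642]), np.float64(13.981476768099345)) [1.05, -0.03, 0.13]
bow (array([ 0.60106456,  0.07475075, -6.44624214]), np.float64(13.225091511592671)) [1.37, 0.0, -0.03]
```

Request:
{"method": "drive_tool", "body": {"increments": [[[-15,2,0],[0,0,0],0],[[-15,2,0],[0,0,0],0],[[-5.4,0.2,-5],[0,0,-0.2],0],[[0,0,-8],[0,0,0],0],[[0,0,-4],[0,0,0],0],[[0,0,0],[0,0,0],0],[[0,0,0],[0,0,0],0],[[0,0,0],[0,0,0],0]]}}

```text
clock: 17.63
eef_pos: [0.5649, 0.079, 0.1231]
tool_rot: [0.058, 0.998, 0.0, 0.0]
ft_force: [0.2, -0.2, -0.9]
grip_width: 0.0089
grasp_force: 59.2
```

Request:
{"method": "drive_tool", "body": {"increments": [[[0,0,0],[0,0,0],0],[[0,0,0],[0,0,0],0],[[0,0,0],[0,0,0],0],[[0,0,0],[0,0,0],0]]}}

```text
clock: 17.97
eef_pos: [0.5645, 0.079, 0.1234]
tool_rot: [0.058, 0.998, 0.0, 0.0]
ft_force: [0.2, -0.4, -0.8]
grip_width: 0.0091
grasp_force: 59.2
```

On target. I'll go down slowly and watch the force.

Request:
{"method": "drive_tool", "body": {"increments": [[[0,0,-2],[0,0,0],0],[[0,0,-2],[0,0,0],0],[[0,0,-2],[0,0,0],0],[[0,0,-1],[0,0,0],0],[[0,0,-1],[0,0,0],0],[[0,0,0],[0,0,0],0]]}}

```text
clock: 18.47
eef_pos: [0.5641, 0.079, 0.1149]
tool_rot: [0.058, 0.998, -0.0, -0.0]
ft_force: [0.2, 0.5, -0.6]
grip_width: 0.0088
grasp_force: 59.2
```

Request:
{"method": "drive_tool", "body": {"increments": [[[0,0,-1],[0,0,0],0],[[0,0,-1],[0,0,0],0],[[0,0,-1],[0,0,0],0],[[0,0,0],[0,0,0],0]]}}

```text
clock: 18.8
eef_pos: [0.5641, 0.079, 0.112]
tool_rot: [0.058, 0.998, -0.0, -0.0]
ft_force: [-0.1, -0.3, -1.9]
grip_width: 0.0086
grasp_force: 59.2
```

Request:
{"method": "drive_tool", "body": {"increments": [[[0,0,-1],[0,0,0.8],0],[[0,0,-1],[0,0,-1.6],0],[[0,0,-1],[0,0,1.6],0],[[0,0,-1],[0,0,-1.6],0],[[0,0,-1],[0,0,0.8],0],[[0,0,0],[0,0,0],0]]}}

```text
clock: 19.3
eef_pos: [0.5643, 0.079, 0.1071]
tool_rot: [0.057, 0.998, -0.0, 0.0]
ft_force: [0.4, 0.1, -1.3]
grip_width: 0.0094
grasp_force: 59.2
```

Request:
{"method": "drive_tool", "body": {"increments": [[[0.3,0,-1],[0,0,0.8],0],[[-0.6,0,-1],[0,0,-1.6],0],[[0.6,0,-1],[0,0,1.6],0],[[-0.6,0,-1],[0,0,-1.6],0],[[0.6,0,-1],[0,0,1.6],0],[[-0.3,0,-1],[0,0,-0.8],0],[[0,0,0],[0,0,0],0]]}}

```text
clock: 19.88
eef_pos: [0.5649, 0.0791, 0.1023]
tool_rot: [0.057, 0.998, 0.0, 0.001]
ft_force: [-0.9, 0.2, 1.0]
grip_width: 0.0091
grasp_force: 59.5
```

Request:
{"method": "drive_tool", "body": {"increments": [[[0.3,0,-1],[0,0,0.8],0],[[-0.6,0,-1],[0,0,-1.6],0],[[0.6,0,-1],[0,0,1.6],0],[[-0.6,0,-1],[0,0,-1.6],0],[[0.6,0,-1],[0,0,1.6],0],[[-0.3,0,0],[0,0,-0.8],0],[[0,0,0],[0,0,0],0]]}}

```text
clock: 20.47
eef_pos: [0.5639, 0.079, 0.0957]
tool_rot: [0.058, 0.998, -0.0, -0.001]
ft_force: [-1.4, 0.2, -0.8]
grip_width: 0.0089
grasp_force: 59.2
```

Request:
{"method": "drive_tool", "body": {"increments": [[[0.3,0,-0.7],[0,0,0.8],0],[[-0.6,0,-0.7],[0,0,-1.6],0],[[0.3,0,-0.6],[0,0,0.8],0],[[0,0,0],[0,0,0],0],[[0,0,0],[0,0,0],0]]}}

```text
clock: 20.88
eef_pos: [0.5646, 0.0791, 0.0953]
tool_rot: [0.057, 0.998, 0.0, 0.001]
ft_force: [-2.2, 0.6, 5.4]
grip_width: 0.0092
grasp_force: 60.1
```

Request:
{"method": "drive_tool", "body": {"increments": [[[0,0,0],[0,0,-3],0],[[0,0,0],[0,0,-5],0],[[0.1,0.1,0],[0,0,-6],0],[[0.1,0.1,0],[0,0,-6],0],[[0,0,0],[0,0,0],0]]}}

```text
clock: 21.3
eef_pos: [0.5651, 0.0796, 0.0953]
tool_rot: [0.231, 0.973, 0.001, 0.001]
ft_force: [-2.0, 0.7, 6.0]
grip_width: 0.0094
grasp_force: 60.1
```

```bash
python3 - <<'E'
from h import *
o=get_obs(); print(tool(o),o["ft_force"].round(1),o["ft_torque"].round(3))
E
```

```text
(array([0.5651, 0.0796, 0.0953]), np.float64(63.33), array([ 1.7e-03,  9.0e-04, -1.0e+00])) [-2.   0.7  6. ] [0.203 0.351 0.011]
```

Request:
{"method": "drive_tool", "body": {"increments": [[[0.1,0,0],[0,0,-6],0],[[0,0.1,0],[0,0,-6],0],[[0.1,0,0],[0,0,-6],0],[[0,0.1,0],[0,0,-6],0],[[0.1,0,0],[0,0,-6],0],[[0,0.1,0],[0,0,-6],0],[[0.1,0,0],[0,0,-6],0],[[0,0,0],[0,0,0],0]]}}

```text
clock: 21.97
eef_pos: [0.5652, 0.0798, 0.0953]
tool_rot: [0.564, 0.826, 0.001, 0.0]
ft_force: [-2.2, 1.2, 6.1]
grip_width: 0.0092
grasp_force: 60.2
```

```bash
python3 - <<'E'
from h import *
o=get_obs(); print(tool(o),o["ft_force"].round(1),o["ft_torque"].round(3))
E
```

```text
(array([0.5652, 0.0798, 0.0953]), np.float64(21.36), array([ 1.2e-03,  5.0e-04, -1.0e+00])) [-2.2  1.2  6.1] [0.061 0.455 0.041]
```

Request:
{"method": "drive_tool", "body": {"increments": [[[0,0,0],[0,0,-6],0],[[0,0,0],[0,0,-6],0],[[0,0,0],[0,0,-6],0],[[0,0,0],[0,0,-6],0],[[0,0,0],[0,0,-3],0],[[0,0,0],[0,0,0],0],[[0,0,0],[0,0,0],0]]}}

```text
clock: 22.55
eef_pos: [0.5653, 0.0797, 0.0953]
tool_rot: [0.74, 0.673, 0.001, 0.0]
ft_force: [-1.6, -0.5, 5.9]
grip_width: 0.0092
grasp_force: 60.2
```

```bash
python3 - <<'E'
from h import *
o=get_obs(); print(tool(o),o["ft_force"].round(1),o["ft_torque"].round(3))
E
```

```text
(array([0.5653, 0.0797, 0.0953]), np.float64(-5.45), array([ 1.3e-03,  5.0e-04, -1.0e+00])) [-1.6 -0.5  5.9] [0.11  0.336 0.041]
```

Request:
{"method": "drive_tool", "body": {"increments": [[[0,0,0],[0,0,-1.5],0],[[0,0,0],[0,0,-1.5],0],[[0,0,0],[0,0,0],0],[[0,0,0],[0,0,0],0]]}}

```text
clock: 22.88
eef_pos: [0.5653, 0.0797, 0.0953]
tool_rot: [0.757, 0.653, 0.001, 0.0]
ft_force: [-1.5, 0.8, 6.9]
grip_width: 0.0087
grasp_force: 60.2
```

```bash
python3 - <<'E'
from h import *
o=get_obs(); print(tool(o),o["ft_force"].round(1),o["ft_torque"].round(3))
E
```

```text
(array([0.5653, 0.0797, 0.0953]), np.float64(-8.44), array([ 1.4e-03,  4.0e-04, -1.0e+00])) [-1.5  0.8  6.9] [0.025 0.388 0.082]
```

Request:
{"method": "drive_tool", "body": {"increments": [[[0,0,0],[0,0,-1.5],0],[[0,0,0],[0,0,-1.5],0],[[0,0,0],[0,0,0],0],[[0,0,0],[0,0,0],0]]}}

```text
clock: 23.22
eef_pos: [0.5653, 0.0797, 0.0953]
tool_rot: [0.774, 0.633, 0.001, 0.0]
ft_force: [-1.2, -0.2, 5.7]
grip_width: 0.0093
grasp_force: 60.2
```

```bash
python3 - <<'E'
from h import *
for i in range(4):
    o=get_obs(); w=camera("wrist"); print(tool(o),o["ft_force"].round(1),o["ft_torque"].round(3))
z=o["eef_pos"][2]; a=tool(o)[1]-90
k=align(w,BOW,z+.0287,(*o["eef_pos"][:2],a),span=.003); print("bow",k,intool(o,k[0]))
im=w["image"];save(w,"w7.png",(200,120,450,420),2)
E
```

```text
(array([0.5653, 0.0797, 0.0953]), np.float64(-11.4), array([ 1.4e-03,  3.0e-04, -1.0e+00])) [-1.2 -0.2  5.7] [0.027 0.328 0.253]
(array([0.5653, 0.0797, 0.0953]), np.float64(-11.4), array([ 1.4e-03,  3.0e-04, -1.0e+00])) [-0.8  0.1  6.2] [0.028 0.396 0.301]
(array([0.5653, 0.0797, 0.0953]), np.float64(-11.4), array([ 1.4e-03,  3.0e-04, -1.0e+00])) [-1.5 -0.1  6.1] [0.063 0.417 0.287]
(array([0.5653, 0.0797, 0.0953]), np.float64(-11.4), array([ 1.4e-03,  3.0e-04, -1.0e+00])) [-1.3  0.4  5.7] [0.049 0.416 0.291]
bow (array([ 5.65736698e-01,  7.91120183e-02, -1.01411764e+02]), np.float64(14.670104285914483)) [0.49, 0.54, -0.01]
```

View pics/w7.png

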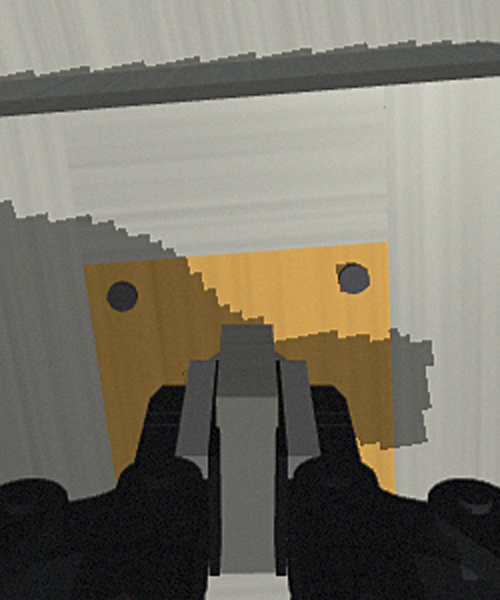

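The picture shows the key bow gripped over the brass plate with the collar on it. The torque jumped from 0.08 to 0.29 N m, so the rotor is at its stop. Handing in while holding.

```bash
python3 -c "
from workcell import job_done; print(job_done())"
```

```text
the job is handed in; nothing more can be done
None
```

I set the white cartridge fully home in the pocket and released it, then pushed the key all the way in, turned it clockwise to the stop (torque jumped to 0.29 N m), and handed in at about 23 s still gripping it; no result came back.

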